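# Slide the boil-dry disc along the shelf rail into its corner pocket

### The job

Put the steamer's white ceramic boil-dry disc away: without ever picking it up, push it with a fingertip or the outside of the closed fingers straight across the grey shelf board until it is against the tall rail, then keep it against the rail and drag it along with the finger, all the way home into the blue-floored corner pocket, so that it rests flat, touching both the rail and the end wall. Do not lift or tip the disc, leave everything else where it is, and finish with the hand clear.

Things in the scene. Friction and masses are not known exactly. Their poses are not given: they have to be found in the camera images.
- disc_center (a point): Centre (half-way up) of the loose ceramic disc: white with a thin blue ring on top, 56 mm diameter, 14 mm thick, about 80 g, lying flat on the board; its glaze slides easily on the smooth plastic (friction about 0.25). In the pocket its centre belongs at pocket_home. It starts 42 to 92 mm short of its place against the rail and at least 147 mm short of the pocket.
- tray: Grey plastic shelf board, fixed, 252 mm (x) by 320 mm (y). Origin at the worktop under it; +x towards the tall rail, +y along the rail towards the pocket, z up. Floor top at z = 8 mm, spanning x -142 to +110, y -160 to +160 mm. With the disc against the rail its centre is at x = +72 mm. The near and right edges have lips only 6 mm high above the floor.
- rail_mid (a point): Middle of the rail's inner face, at its top: tray x = +100, y = 0, z = 32 mm. The rail runs along the board's whole +x edge, is 10 mm thick and stands 24 mm above the floor. Axes as the tray's.
- end_wall (a point): Point on the end wall's inner face, at its top: tray x = 0, y = +145, z = 32 mm. The wall closes the whole +y end, 10 mm thick, 24 mm above the floor. Axes as the tray's.
- pocket_wall (a point): Middle of the top of the pocket's low side wall: tray x = +35, y = +131, z = 22 mm. The wall is 6 mm thick (x) and 28 mm long (y, +117 to +145), 14 mm above the floor. The pocket, with a blue patch on its floor, lies between it and the rail: 62 mm wide (x +38 to +100), entered along +y. Axes as the tray's.
- pocket_home (a point): Where the disc's centre belongs: tray x = +72, y = +117, z = 15 mm, in the corner of the pocket, touching rail and end wall. Axes as the tray's.
- pot_grip: Bystander: red silicone pinch pot holder, 83 x 62 mm, 30 mm tall, loose on the board's near left part, well away from rail and pocket. Origin at the centre of its underside.
- stopper: Bystander: small white jar stopper with an orange seal, 31 mm diameter, 22 mm tall, loose near the board's near lip. Origin at the centre of its underside.
- jar: Bystander: glass storage jar with a hinged swing-top clasp lid, 90 mm diameter, 122 mm tall, to the right of the board. Origin at the centre of its underside.
- steamer_base: Bystander: open aluminium steamer base, 220 mm diameter (278 mm over its two ear handles), 90 mm tall, far right. Origin at the centre of its underside.
- tier1: Bystander: bamboo steamer tier, 200 mm diameter, 50 mm tall, far left. Origin at the centre of its underside.
- tier2: Bystander: the second bamboo tier, 200 mm diameter, 50 mm tall, left of the board. Origin at the centre of its underside.
- brush: Bystander: flat hand brush with a wooden handle, about 200 mm long and under 40 mm tall, lying crosswise beyond the rail. Origin on its underside.
Not all that is in view belongs to the job. Leave any purple or yellow look-alike of the part that bears disc_center alone.

How it is judged:
On the way, in this order (a step that is already met when the one before it is completed fails the run):
1. the disc is pushed by the fingers up against the rail (within 5 mm) while still less than 30 mm past the board's middle (x of disc_center in the frame of tray above 0.067 m and y of disc_center in the frame of tray below 0.03 m and contact force between disc and the fingers above 0.1 N), for 0.05 s.
2. half-way along, the disc is against the rail (within 8 mm) and being pushed by the fingers (x of disc_center in the frame of tray above 0.064 m and y of disc_center in the frame of tray between 0.045 and 0.105 m and contact force between disc and the fingers above 0.1 N), for 0.05 s.
At the end, for the whole second after the job is handed in: The disc lies flat and at rest in the corner pocket, its edge within 5 mm of the rail and within 5 mm of the end wall (x of disc_center in the frame of tray above 0.067 m and y of disc_center in the frame of tray above 0.112 m and distance between disc_center and pocket_home below 0.007 m and angle between disc_center's own z axis and vertical below 0.08 rad and linear speed of disc below 0.01 m/s); the robot touches nothing.
It fails at once if the disc is lifted more than 8 mm off the board (z of disc_center in the frame of tray above 0.023 m).
It fails at once if the disc is tipped by more than 0.25 rad (angle between disc_center's own z axis and vertical above 0.25 rad).
It fails at once if the disc is more than 12 mm off the rail when it is past 45 mm beyond the board's middle (y of disc_center in the frame of tray above 0.045 m and x of disc_center in the frame of tray below 0.06 m).
It fails at once if another thing is moved by more than 20 mm (distance of any of pot_grip, stopper, steamer_base, tier1, tier2, jar, brush from where it was at the start of the episode above 0.02 m).
It also fails if it takes over 45 s, if anything falls off the work surface, if the arm or the gripper's body presses on something with over 40 N, if the wrist force passes 120 N, or if a joint passes its speed limit or range.

### The arm

A 6-joint arm with a two-finger parallel gripper is mounted at the origin on the work surface. World frame = base frame: x ahead of the robot, y to its left, z up, the work surface at z = 0. Lengths are in m, angles in rad, forces in N, time in s.
With the tool pointing down it reaches from about 0.35 to 0.975 m from the base axis. Payload 7.1 kg.
Tool frame: the origin (TCP) lies midway between the tips of the shut fingers; the grasp point (between the pads) lies 19 mm behind it; z points along the fingers, x is the direction in which the jaws open and shut, and the axes are right-handed (so a half turn about z gives the same grasp; the last joint's range is limited). The gripper opens to 88 mm and grips with 3 to 60 N. Pads are 20 mm wide; open, the fingers measure 115 mm over their backs; the gripper's body (75 mm by 178 mm) begins 61 mm behind the grasp point.
Start: joints at [1.223, 0.423, 1.63, -0, 1.089, -0.019], TCP at [0.202, 0.592, 0.223] pointing down, gripper open.
Joint ranges: [-3, 3], [-0.9, 2.11], [0.09, 2.58], [-1.31, 4.45], [0.11, 2.69], [-2.54, 2.54]. Speed limits (rad/s): [2.39, 2.39, 3.01, 3.14, 3.14, 3.14].

### API

Orientations are given as a unit quaternion [w, x, y, z].
In Python, from station import move_pose, movel, movej, command_gripper, wait, inverse_kinematics, read_camera, camera_info, MotionError, job_done, get_time, get_joint_pos, get_qvel, get_effort, get_tcp_pos, get_ee_rot, get_ft_force, get_ft_torque, get_grip_width gives the robot as it stands. Calls block until the motion is done:
- move_pose(position, orientation): joint-space move of the TCP to a pose.
- movel(position, frame=None, v=0.15, until_force=None): straight line of the TCP; frame=None keeps the orientation; v is the mean speed in m/s. With until_force (N) it stops when the force on the tool has changed by that much, and returns True; else False.
- movej(angles): joint-space move.
- command_gripper(opening): opening from 0.0 (shut) to 1.0 (fully open); the grip force is fixed at half the most; returns when the fingers have stopped.
- wait(seconds).
- inverse_kinematics(position, orientation): joint angles nearest the present ones, or None.
- read_camera(name): name is "scene" or "top" or "wrist"; returns the picture (384x512x3 uint8, red, green, blue); there is no depth.
- camera_info(name): a dict with "intrinsics" (3x3 intrinsics, pixels), "dist" ([k1, k2, p1, p2, k3] as OpenCV has them; the pictures are not rectified), "T" (4x4, takes a point from camera to world coordinates); the wrist camera has in their place "tool_from_camera" (4x4, takes a point from camera to tool coordinates, whose origin is the TCP and whose axes are the tool frame's). Camera axes: x right, y up, looking along -z (the intrinsics and any distortion apply to the point x, -y, -z); pixel columns grow to the right and rows downward; lengths in m; the calibration is good to about 2 mm. A picture is of the moment at which its call begins: read the wrist's pose just before it. camera_info takes no time and is no camera call.
A pose or a line that the arm cannot do raises MotionError and nothing moves.
- job_done(): hands the job in, once; it reports no verdict.
Readings, each from a call of its own:
- get_time(): time.
- get_joint_pos(): joint angles.
- get_qvel(): joint speeds.
- get_effort(): joint torques, N m.
- get_tcp_pos(): TCP position.
- get_ee_rot(): TCP orientation.
- get_ft_force(): force on the tool from outside, world axes, zero at the start.
- get_ft_torque(): the same for the moment, N m.
- get_grip_width(): opening from 0.0 (shut) to 1.0 (fully open).
Only numpy, scipy, OpenCV 4.12 (cv2) and the standard library are available. Lean on these libraries where they do the work, as an engineer would, in place of code of your own. Each camera call takes 0.05 s, during which the arm holds its last target.

## Working session

There is one attempt and no reset: what is moved stays moved. The work goes in short steps, each a Python script; the robot and the scene stay as the last script left them, time stands still between calls to the robot, and variables do not carry over. Pictures are saved under pics/ and viewed, and the job is handed in when it is done.

```bash
mkdir -p pics; ls; python3 - <<'E'
from station import *
import cv2, numpy as np
for n in ("scene","top","wrist"):
    cv2.imwrite(f"pics/{n}0.png", read_camera(n)[:,:,::-1])
    i=camera_info(n); print(n,{k:np.round(v,4).tolist() for k,v in i.items() if not isinstance(v,str)})
print(get_time(),get_tcp_pos(),get_ee_rot())
E
```

```text
pics
scene {'intrinsics': [[379.9976, 0.0, 252.4642], [0.0, 379.9976, 190.1881], [0.0, 0.0, 1.0]], 'dist': [-0.1135, 0.0, 0.0, 0.0, 0.0], 'T': [[0.165, -0.7119, 0.6826, 1.4127], [0.9862, 0.1252, -0.1078, -0.1232], [-0.0087, 0.6911, 0.7227, 0.9462], [0.0, 0.0, 0.0, 1.0]]}
top {'intrinsics': [[471.5112, 0.0, 250.7732], [0.0, 471.5112, 197.1447], [0.0, 0.0, 1.0]], 'dist': [-0.0391, 0.0, 0.0, 0.0, 0.0], 'T': [[-0.0798, 0.9723, -0.2195, 0.2997], [-0.9968, -0.0778, 0.0178, 0.0191], [0.0002, 0.2202, 0.9755, 1.3033], [0.0, 0.0, 0.0, 1.0]]}
wrist {'intrinsics': [[272.6017, 0.0, 255.0638], [0.0, 272.6017, 193.3759], [0.0, 0.0, 1.0]], 'dist': [-0.0067, 0.0, 0.0, 0.0, 0.0], 'tool_from_camera': [[1.0, -0.0003, 0.0008, 0.0004], [-0.0001, -0.9682, -0.2501, -0.0671], [0.0008, 0.2501, -0.9682, -0.1623], [0.0, 0.0, 0.0, 1.0]]}
0.15 [0.20163506 0.59112989 0.2221048 ] [ 3.31779832e-04  8.13297207e-01  5.81848177e-01 -4.91177339e-04]
```

View pics/scene0.png

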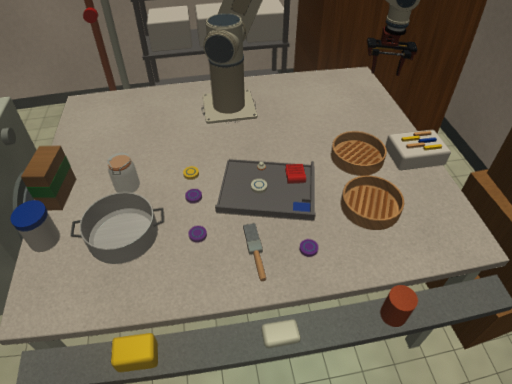

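View pics/top0.png

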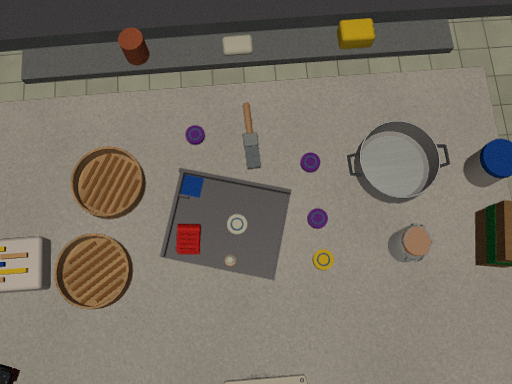

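View pics/wrist0.png

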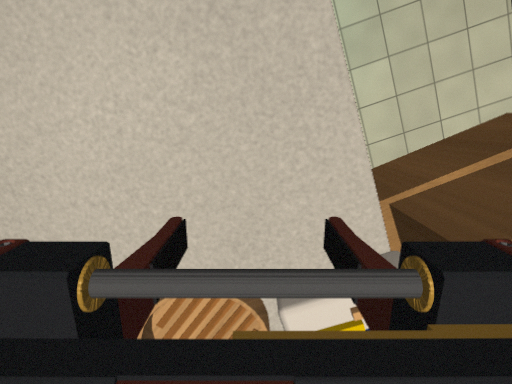

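The top view shows the board rotated slightly: the rail is its upper edge (pixels ≈(181,171) to (290,190)), the blue pocket is at (192,186) and the disc is at (237,224). The red holder is at (188,239) and the stopper at (230,260). I'll zoom in for measurements.

```bash
python3 - <<'E'
import cv2
a=cv2.imread("pics/top0.png")[160:288,150:300]; cv2.imwrite("pics/topz.png",cv2.resize(a,None,fx=4.6,fy=4.6,interpolation=cv2.INTER_CUBIC))
a=cv2.imread("pics/scene0.png")[150:225,205:325]; cv2.imwrite("pics/scenez.png",cv2.resize(a,None,fx=6,fy=6,interpolation=cv2.INTER_CUBIC))
E
```

```text
(no output)
```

View pics/topz.png

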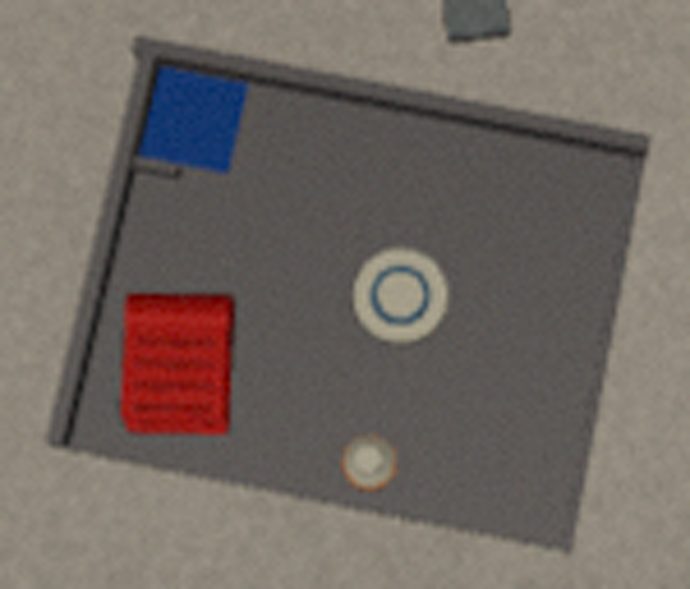

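View pics/scenez.png

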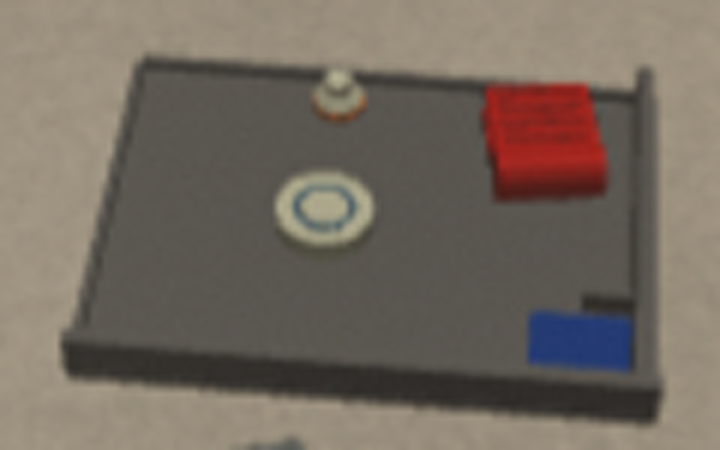

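```bash
cat > h.py <<'E'
import numpy as np, cv2
from station import *
from scipy.optimize import least_squares
def ray(name,uv,TW=None):
    i=camera_info(name); uv=np.atleast_2d(np.float64(uv))
    p=cv2.undistortPoints(uv[:,None],np.array(i["intrinsics"]),np.array(i["dist"]))[:,0]
    d=np.c_[p[:,0],-p[:,1],-np.ones(len(p))]
    T=np.array(i["T"]) if TW is None else TW
    return T[:3,3], d@T[:3,:3].T
def onplane(name,uv,z,TW=None):
    o,d=ray(name,uv,TW); return o+d*((np.asarray(z)-o[2])/d[:,2])[:,None]
def R(w,x,y,z): 
    from scipy.spatial.transform import Rotation
    return Rotation.from_quat([x,y,z,w]).as_matrix()
def wristT():
    T=np.eye(4); T[:3,:3]=R(*get_ee_rot()); T[:3,3]=get_tcp_pos()
    return T@np.array(camera_info("wrist")["tool_from_camera"])
def fit(tp,wp):
    def f(q):
        c,s=np.cos(q[2]),np.sin(q[2]); 
        return (np.c_[q[0]+c*tp[:,0]-s*tp[:,1],q[1]+s*tp[:,0]+c*tp[:,1]]-wp[:,:2]).ravel()
    r=least_squares(f,[.6,.1,.2]); return r.x, r.fun.reshape(-1,2)
def w2t(q,p):
    c,s=np.cos(q[2]),np.sin(q[2]); d=np.asarray(p)[...,:2]-q[:2]; return d@np.array([[c,-s],[s,c]])
def t2w(q,p):
    c,s=np.cos(q[2]),np.sin(q[2]); return np.asarray(p)[...,:2]@np.array([[c,s],[-s,c]])+q[:2]
def disc(img,box):
    x0,y0,x1,y1=box; h=cv2.cvtColor(img[y0:y1,x0:x1],cv2.COLOR_RGB2HSV)
    m=((h[...,2]>120)&(h[...,1]<90)).astype(np.uint8)
    m=cv2.morphologyEx(m,cv2.MORPH_CLOSE,np.ones((5,5)))
    cs,_=cv2.findContours(m,cv2.RETR_EXTERNAL,cv2.CHAIN_APPROX_NONE); return [(cv2.contourArea(c),cv2.fitEllipse(c)) for c in cs if len(c)>10], (x0,y0)
E
python3 - <<'E'
from h import *
np.set_printoptions(precision=4,suppress=True)
tp=np.array([[.110,.155,.032],[.110,-.160,.032],[-.142,.155,.032],[-.142,-.160,.014]])
z=(np.array([[140,40],[648,137],[52,442],[570,550]])+.5)/4.6-.5+[150,160]
w=onplane("top",z,tp[:,2]); q,r=fit(tp,w); print("top",q,r*1000)
z=(np.array([[660,385],[65,340],[655,72],[145,57]])+.5)/6-.5+[205,150]
w2=onplane("scene",z,tp[:,2]); q2,r=fit(tp,w2); print("scene",q2,r*1000)
a=cv2.imread("pics/top0.png")[:,:,::-1]; L,o=disc(a,(205,200,270,248)); print(L)
for A,e in L:
    print("top disc",onplane("top",np.add(e[0],o),.022),w2t(q,onplane("top",np.add(e[0],o),.022)))
a=cv2.imread("pics/scene0.png")[:,:,::-1]; L,o=disc(a,(245,174,275,195)); print(L)
for A,e in L:
    print("sc disc",onplane("scene",np.add(e[0],o),.020),w2t(q2,onplane("scene",np.add(e[0],o),.020)))
E
```

```text
top [ 0.5374  0.0665 -0.2728] [[ 0.9121 -0.8735]
 [ 1.3545 -1.4326]
 [-1.3751  3.9999]
 [-0.8915 -1.6937]]
scene [ 0.5387  0.0687 -0.2786] [[ 2.8566 -1.3619]
 [ 1.5859  0.1928]
 [-2.2592  3.1664]
 [-2.1833 -1.9973]]
[(297.0, ((31.553913116455078, 23.637935638427734), (19.360103607177734, 19.60831069946289), 62.1291618347168))]
top disc [[0.5166 0.0406 0.022 ]] [[-0.0131 -0.0306]]
[(135.0, ((13.464064598083496, 10.216316223144531), (11.192367553710938, 15.549832344055176), 91.38337707519531))]
sc disc [[0.5135 0.0399 0.02  ]] [[-0.0163 -0.0346]]
```

```bash
cat >> h.py <<'E'
Q0=np.array([.538,.0675,-.275])
def quat(th): return [0,float(np.cos(th/2)),float(np.sin(th/2)),0]
E
python3 - <<'E'
from h import *
np.set_printoptions(precision=4,suppress=True)
th=np.pi/2+Q0[2]-np.pi
print(get_joint_pos())
p=t2w(Q0,[-.05,0]); move_pose([p[0],p[1],.26],quat(th)); command_gripper(0.0); wait(.3)
T=wristT(); np.save("T1.npy",T); a=read_camera("wrist"); cv2.imwrite("pics/w1.png",a[:,:,::-1])
print(get_joint_pos(),get_tcp_pos(),get_time(),get_grip_width(),get_ft_force())
E
```

```text
[ 1.223   0.4237  1.6305  0.      1.0887 -0.019 ]
[0.14   0.1869 1.8725 0.     1.0822 1.9858] [0.4899 0.0811 0.26  ] 3.95 0.008556782636922888 [ 0.7056 -0.3852 -0.1977]
```

View pics/w1.png

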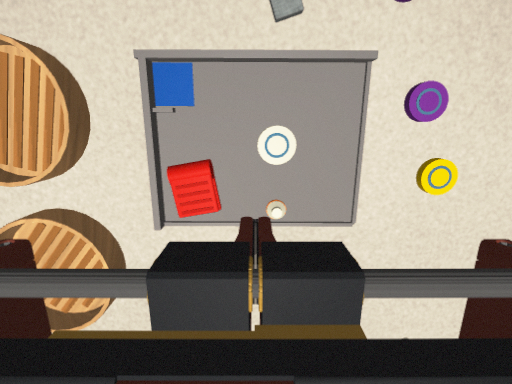

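The wrist view shows the whole board. The disc is at (277,146), the rail at y≈51-60 and the blue pocket at (173,84). The stopper is at (276,210), just behind the disc, with about 45 mm between them. I'll zoom for corners.

```bash
python3 - <<'E'
import cv2
a=cv2.imread("pics/w1.png")[40:240,125:385]; cv2.imwrite("pics/w1z.png",cv2.resize(a,None,fx=3,fy=3,interpolation=cv2.INTER_CUBIC))
E
```

```text
(no output)
```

View pics/w1z.png

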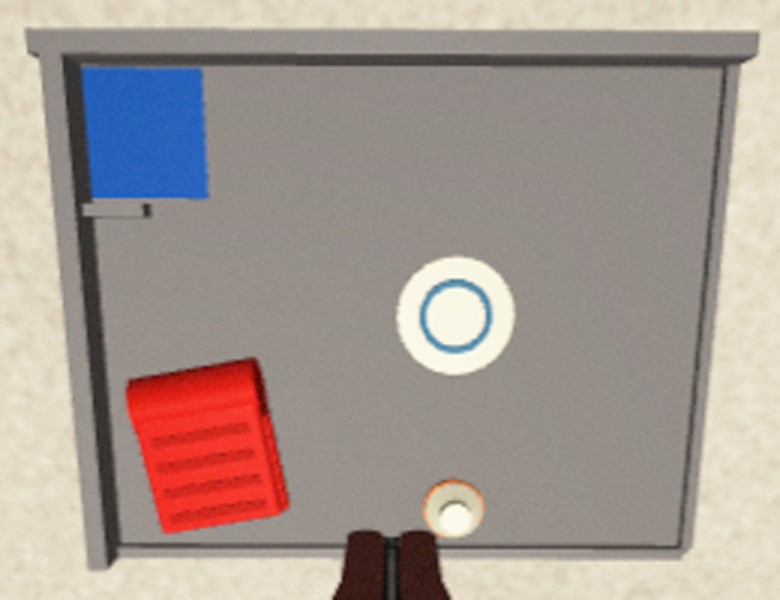

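```bash
python3 - <<'E'
from h import *
np.set_printoptions(precision=4,suppress=True)
T=np.load("T1.npy")
tp=np.array([[.110,.155,.032],[.110,-.160,.032],[.1,-.160,.032],[.1,.145,.032],[-.142,.155,.032],[-.142,.145,.032],[.1,.145,.008]])
z=(np.array([[27,30],[758,33],[756,53],[64,53],[88,568],[107,568],[82,67]])+.5)/3-.5+[125,40]
w=onplane("wrist",z,tp[:,2],T); q,r=fit(tp,w); print(q,r*1000)
a=cv2.imread("pics/w1.png")[:,:,::-1]; h=cv2.cvtColor(a,cv2.COLOR_RGB2HSV)
m=((h[...,2]>200)&(h[...,1]<60)).astype(np.uint8)[115:175,245:312]
m=cv2.morphologyEx(m,cv2.MORPH_CLOSE,np.ones((7,7)))
c=max(cv2.findContours(m,0,cv2.CHAIN_APPROX_NONE)[0],key=cv2.contourArea); e=cv2.fitEllipse(c); print(e)
d=onplane("wrist",np.add(e[0],(245,115)),.022,T); print("disc",d,w2t(q,d))
s=onplane("wrist",(np.array([454,510])+.5)/3-.5+[125,40],.018,T); print("stopper",w2t(q,s))
rp=onplane("wrist",(np.array([[128,380],[258,360],[288,508],[165,532]])+.5)/3-.5+[125,40],.03,T); print("red",w2t(q,rp))
E
```

```text
[ 0.5402  0.0671 -0.2765] [[-0.1712 -3.4117]
 [ 1.2924 -0.5791]
 [-0.6341 -0.0224]
 [ 0.4818  1.8453]
 [-0.9727  0.878 ]
 [-1.0673  0.6113]
 [ 1.071   0.6785]]
((31.393510818481445, 29.80892562866211), (37.85662078857422, 38.659141540527344), 42.84101104736328)
disc [[0.5182 0.0409 0.022 ]] [[-0.014  -0.0312]]
stopper [[-0.114 -0.033]]
red [[-0.0444  0.1269]
 [-0.0347  0.0637]
 [-0.1092  0.0515]
 [-0.122   0.1143]]
```

```bash
cat >> h.py <<'E'
Q=np.array([.5400,.0670,-.2765])
def P(x,y,z): p=t2w(Q,[x,y]); return [float(p[0]),float(p[1]),z]
def tcpt(): return w2t(Q,get_tcp_pos()), get_tcp_pos()[2]
E
python3 - <<'E'
from h import *
np.set_printoptions(precision=4,suppress=True)
th=np.pi/2+Q[2]-np.pi
move_pose(P(-.062,-.031,.07),quat(th))
print(movel(P(-.062,-.031,.0115),v=.1,until_force=6),tcpt(),get_ft_force())
print(movel(P(.015,-.031,.0115),v=.05,until_force=8),tcpt(),get_time(),get_ft_force())
cv2.imwrite("pics/t2.png",cv2.resize(read_camera("top")[:,:,::-1][150:290,140:310],None,fx=4,fy=4))
T=wristT();cv2.imwrite("pics/w2.png",read_camera("wrist")[:,:,::-1])
E
```

```text
False (array([-0.0615, -0.0308]), np.float64(0.011981496690994659)) [1.0801 0.1513 0.3868]
False (array([ 0.0147, -0.031 ]), np.float64(0.011483270279610224)) 7.1667 [-0.641  -0.5695 -0.3747]
```

View pics/t2.png

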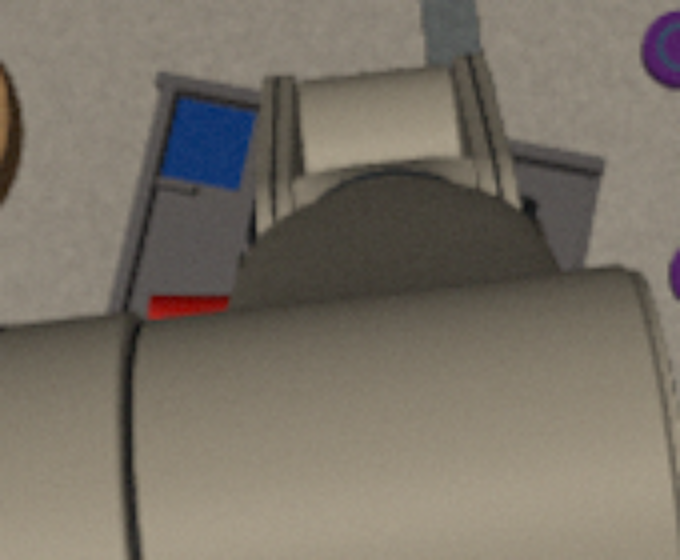

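View pics/w2.png

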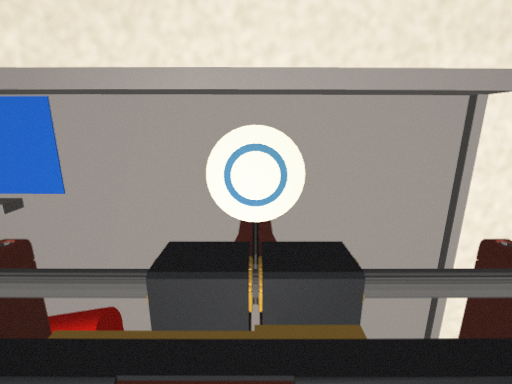

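In the wrist view the disc is at (256,174), centred in front of the fingers and parallel to the rail. I'll push on to the rail.

```bash
python3 - <<'E'
from h import *
np.set_printoptions(precision=4,suppress=True)
print(movel(P(.040,-.031,.0115),v=.03,until_force=5),tcpt(),get_time(),get_ft_force())
wait(.15)
T=wristT();a=read_camera("wrist");cv2.imwrite("pics/w3.png",a[:,:,::-1]); print(tcpt(),get_ft_force())
h=cv2.cvtColor(a,cv2.COLOR_RGB2HSV)
x0,y0=195,70
m=((h[...,2]>200)&(h[...,1]<60)).astype(np.uint8)[y0:235,x0:320]
cv2.imwrite("pics/m3.png",m*255)
m[:25]=0
m=cv2.morphologyEx(m,cv2.MORPH_CLOSE,np.ones((9,9)))
c=max(cv2.findContours(m,0,cv2.CHAIN_APPROX_NONE)[0],key=cv2.contourArea); e=cv2.fitEllipse(c); print(e)
d=onplane("wrist",np.add(e[0],(x0,y0)),.022,T); print("disc",d,w2t(Q,d))
E
```

```text
True (array([ 0.0317, -0.0312]), np.float64(0.011028819923765441)) 7.8667 [-0.164   0.6678 -0.238 ]
(array([ 0.0313, -0.0312]), np.float64(0.010856566783320875)) [ 0.0317  0.1576 -0.5775]
((59.709251403808594, 103.27484893798828), (97.1407241821289, 99.31255340576172), 90.37366485595703)
disc [[0.602  0.0174 0.022 ]] [[ 0.0732 -0.0308]]
```

View pics/w3.png

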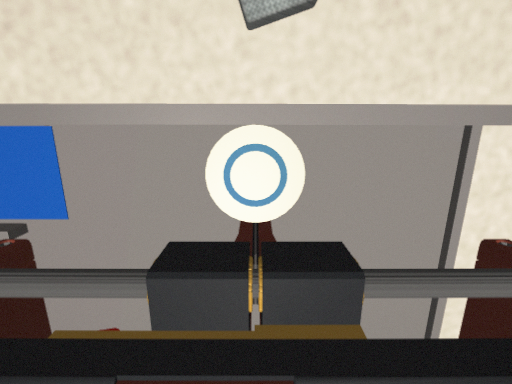

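The disc's edge meets the rail, with the disc at (255,174) and measured at tray (73,-31) mm. I'll press once more to make sure contact was held, then back off, turn the hand and go behind the disc.

```bash
python3 - <<'E'
from h import *
np.set_printoptions(precision=4,suppress=True)
print(movel(P(.0325,-.031,.0115),v=.02,until_force=12)); 
for _ in range(3): wait(.1); print(tcpt(),get_ft_force()@np.array([np.cos(Q[2]),np.sin(Q[2]),0]))
movel(P(.012,-.031,.0115),v=.08)
movel(P(.012,-.031,.07),v=.15)
a=np.radians(25); th=Q[2]-a
move_pose(P(.054,-.092,.07),quat(th))
T=wristT();im=read_camera("wrist");cv2.imwrite("pics/w4.png",im[:,:,::-1])
print(tcpt(),get_joint_pos(),get_time())
np.save("T4.npy",T)
E
```

```text
False
(array([ 0.0319, -0.0311]), np.float64(0.011283500070585806)) -2.439493786309041
(array([ 0.0319, -0.0311]), np.float64(0.011323761242606853)) -3.560969940751012
(array([ 0.0319, -0.0311]), np.float64(0.011310086376934848)) -3.4921089858643226
(array([ 0.0536, -0.0919]), np.float64(0.06947559180551756)) [-0.0845  0.5589  1.8441  0.      0.7396  0.6291] 10.7667
```

View pics/w4.png

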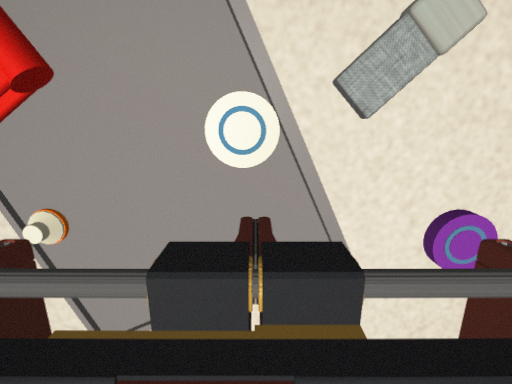

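The disc sat against the rail with about 3.5 N held on it. The new view has the disc at (242,130), touching the rail, and the fingers behind it with clear floor below. I'll descend and drag along the rail.

```bash
python3 - <<'E'
from h import *
np.set_printoptions(precision=4,suppress=True)
print(movel(P(.055,-.090,.0115),v=.1,until_force=6),tcpt())
print(movel(P(.055,-.040,.0115),v=.05,until_force=8),tcpt(),get_time())
T=wristT();im=read_camera("wrist");cv2.imwrite("pics/w5.png",im[:,:,::-1])
E
```

```text
False (array([ 0.0552, -0.0899]), np.float64(0.011566270982827354))
False (array([ 0.055 , -0.0402]), np.float64(0.011453682611628331)) 12.65
```

View pics/w5.png

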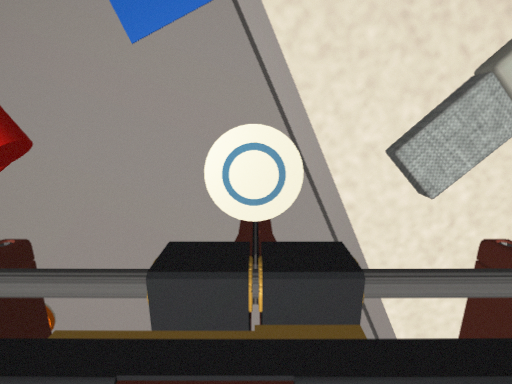

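The disc is at (254,173), centred on the finger face and still on the rail. I'll go on to the end wall, with one check on the way.

```bash
python3 - <<'E'
from h import *
np.set_printoptions(precision=4,suppress=True)
print(movel(P(.055,.035,.0115),v=.05,until_force=8),tcpt(),get_time(),get_ft_force())
cv2.imwrite("pics/w6.png",read_camera("wrist")[:,:,::-1])
E
```

```text
False (array([0.0551, 0.0348]), np.float64(0.01152225188807049)) 14.35 [ 0.0857 -0.2638  0.24  ]
```

View pics/w6.png

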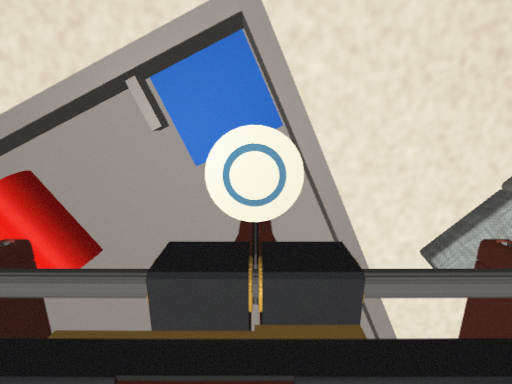

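```bash
python3 - <<'E'
from h import *
np.set_printoptions(precision=4,suppress=True)
print(movel(P(.055,.070,.0115),v=.05,until_force=8),tcpt(),get_time(),get_ft_force())
print(movel(P(.055,.088,.0115),v=.025,until_force=5),tcpt(),get_time(),get_ft_force())
wait(.2)
T=wristT();im=read_camera("wrist");cv2.imwrite("pics/w7.png",im[:,:,::-1]); print(tcpt(),get_ft_force())
E
```

```text
False (array([0.0549, 0.07  ]), np.float64(0.011455727752783196)) 15.25 [-0.3006 -0.1651  0.289 ]
True (array([0.0541, 0.0813]), np.float64(0.01097451101049958)) 15.7667 [ 0.2159 -1.1017  0.2068]
(array([0.0542, 0.081 ]), np.float64(0.010717770643582574)) [ 0.2757 -0.7696 -0.4926]
```

View pics/w7.png

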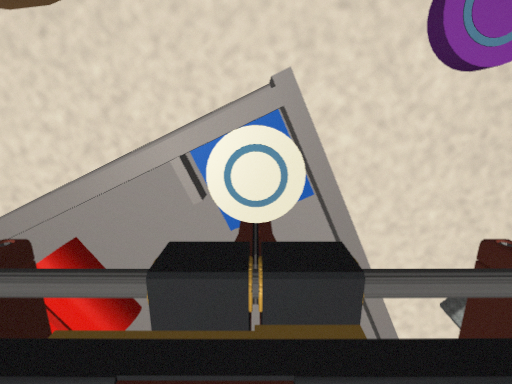

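The disc sits in the corner over the blue patch at (256,175). Motion stopped on force at the predicted position. I'll retreat, rise and check from above.

```bash
python3 - <<'E'
from h import *
np.set_printoptions(precision=4,suppress=True)
movel(P(.044,.060,.0115),v=.08)
movel(P(.044,.060,.10),v=.2)
th=Q[2]-np.pi/2
move_pose(P(-.01,.08,.20),quat(th)); wait(.3)
T=wristT();im=read_camera("wrist");cv2.imwrite("pics/w8.png",im[:,:,::-1]); np.save("T8.npy",T)
h=cv2.cvtColor(im,cv2.COLOR_RGB2HSV)
print(tcpt(),get_time())
a=im[20:220,140:400]; cv2.imwrite("pics/w8z.png",cv2.resize(a[:,:,::-1],None,fx=3,fy=3,interpolation=cv2.INTER_CUBIC))
E
```

```text
(array([-0.01  ,  0.0799]), np.float64(0.19975541656418214)) 18.5083
```

View pics/w8z.png

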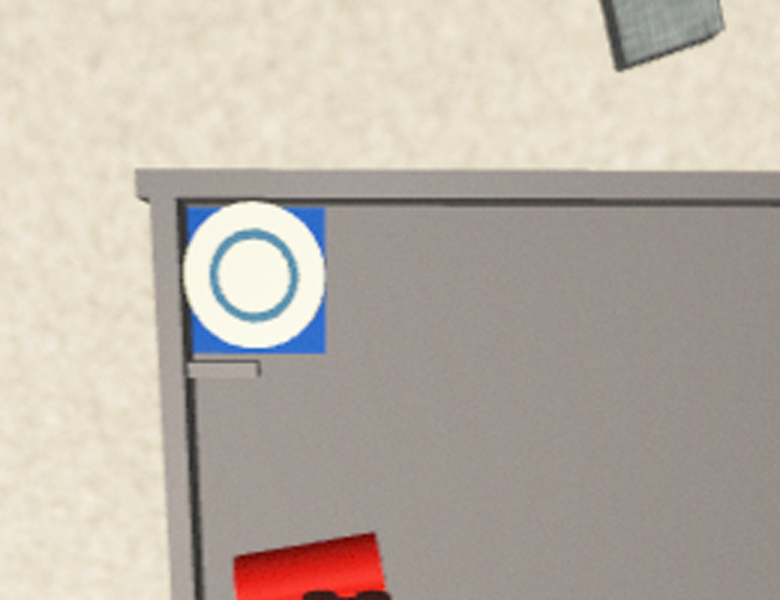

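```bash
python3 - <<'E'
from h import *
np.set_printoptions(precision=4,suppress=True)
T=np.load("T8.npy"); f=lambda p,z: w2t(Q,onplane("wrist",(np.array(p,float)+.5)/3-.5+[140,20],z,T))
print("disc centre",f([254,275],.022),"edges L/T/R/B",f([[183,275],[254,201],[326,275],[254,348]],[.022]*4))
print("corner inner top",f([178,199],.032),"corner inner floor",f([187,207],.008),"wall outer corner",f([136,170],.032))
E
```

```text
disc centre [[0.0723 0.1166]] edges L/T/R/B [[0.0723 0.1449]
 [0.1    0.1158]
 [0.0723 0.0879]
 [0.0438 0.1174]]
corner inner top [[0.0996 0.1435]] corner inner floor [[0.0994 0.1446]] wall outer corner [[0.1098 0.1588]]
```

The disc measures tray (72.3, 116.6) mm against a target of (72, 117), and its edges meet both walls. The hand is clear, so I'm handing in.

```bash
python3 - <<'E'
from station import *
print(get_ft_force(),get_time()); job_done()
E
```

```text
[ 0.6536139  -0.28612961  0.13315585] 18.5083
the job is handed in; nothing more can be done
```

The disc is in the corner pocket, touching both the rail and the end wall, and the job was handed in at 18.5 s of the 45 s allowed. No verdict is reported, so this rests on my own checks.

**What I did:** With the fingers shut, I pushed the disc straight across to the rail at tray y ≈ −31 mm and held it there with about 3.5 N. I then backed off, went behind it with the finger face angled 25° towards the rail, and slid it along into the pocket until it stopped against the end wall. I never lifted the disc.

**Last checks:**
- **Position:** the wrist camera put the disc's centre at tray (72.3, 116.6) mm, against a home of (72, 117). The camera calibration is good to about 2 mm, and the disc's edges lined up with both inner faces.
- **Hand:** it was clear at z ≈ 0.20 m, with under 1 N of residual force reading.
- **Bystanders:** nothing looked disturbed in the pictures along the way, and I kept the fingers' path clear of them. I took no final whole-scene picture to measure them, and did not measure the disc's tilt beyond seeing it lie flat.
- **Disagreements:** a few tray corner points missed the fitted pose by 3–4 mm, one of them probably because the rail reaches further than I assumed. They made no difference to the moves.

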